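# Build a bridge shelf over the dish and set the tumbler on it

## Robot

A 7-joint arm with a two-finger parallel gripper is mounted at the origin on the work surface. World frame = base frame: x ahead of the robot, y to its left, z up, the work surface at z = 0. Lengths are in m, angles in rad, forces in N, time in s.
With the tool pointing down it reaches from about 0.4 to 0.85 m from the base axis. Payload 10.4 kg.
Tool frame: the origin (TCP) lies at the very end of the fingers, on their centre line; the grasp point (between the pads) lies manip.grasp_offset behind it (manip.grasp_offset is the distance from the TCP to the grasp point, in m); z points along the fingers, x is the direction in which the jaws open and shut, and the axes are right-handed (so a half turn about z gives the same grasp; the last joint's range is limited). The gripper opens to 85 mm and grips with 20 to 120 N. Pads are 22 mm wide; open, the fingers measure 114 mm over their backs; the gripper's body (76 mm by 85 mm) begins 54 mm behind the grasp point. The pads swing forward as they close: fully open they stand 13 mm farther back than shut.
Start: joints at [1.28, 0.332, -0.065, 1.46, 0.022, 1.35, -0.088], TCP at [0.165, -0.603, 0.198] pointing down, gripper open.
Joint ranges: [-2.6, 2.6], [-0.5, 2.12], [-1.47, 1.34], [0.16, 2.42], [-1.27, 4.41], [0.06, 2.06], [-2.6, 2.6]. Speed limits (rad/s): [2.22, 2.22, 2.79, 2.79, 3.14, 3.14, 3.14].

## Interface

Orientations are given as a unit quaternion [x, y, z, w].
In Python, from workcell import manip gives the robot as it stands.
- The arm moves only by the shell command python3 -m crank 'ROWS' [FORCE]. ROWS is JSON, a list that holds one entry, the list of rows, each a list of 7 numbers: the shift along the world's x, y, z in units of 60 mm (1.0 is 60 mm), then the turn, a rotation vector about the world's x, y, z in units of 5 degrees (1.0 is 5 degrees), then the finger opening in mm, from 0 to 85.4. A call has 1 to 8 rows; each row shifts and turns the commanded pose from where the row before left it; what a row does not reach is not made up. A row lasts 1/8 s, in which the tool goes at most 62.5 mm and 10.7 degrees, less where a joint would pass 70% of its speed; a pose out of reach is approached as far as the arm can. A call is refused whole if a number of a shift passes 1 or a number of a turn 1, either way. A call with a gripper value outside its range is refused whole. The fingers move at their own pace and stop on an object; FORCE is the grip in N (left out, the last holds). Time passes only in rows, so rows that do not move let the fingers close. It gives the time, the measured TCP pose, the force and the opening at its end, in the units of the state.
- manip.get_obs(): the state, without advancing time (a new reading comes with each control period).
- manip.camera(name): name is "side" or "top" or "wrist"; returns (picture, depth): 384x512x3 uint8, blue, green, red; 384x512 float32, m along the optical axis (not along the pixel's ray), 0 where there is no reading.
- manip.get_calibration(name): a dict with "fx", "fy", "cx", "cy" (pixels), "k1" (the pictures are not rectified: a ray, as slopes to the right and down, at radius r is drawn at 1 + k1 r^2 times it, then the intrinsics apply), "rvec" (rotation vector, rad) and "tvec" (3), from world to camera coordinates, as OpenCV has them; the wrist camera has in their place "T_tool_cam" (4x4, takes a point from camera to tool coordinates, whose origin is the TCP and whose axes are the tool frame's). Camera axes: x right, y down, z forward; pixel columns grow to the right and rows downward; lengths in m; the calibration is good to about 2 mm. A picture is of the moment at which its call begins: read the wrist's pose just before it. get_calibration takes no time and is no camera call.
- manip.hand_in(): hands the job in, once; it reports no verdict.
The state is a dict: "clock": time; "joint_pos": joint angles; "joint_velocities": joint speeds; "tau": joint torques, N m; "position": TCP position; "ee_rot": TCP orientation; "ft_force": force on the tool from outside, world axes, zero at the start; "torque": the same for the moment, N m; "grip_width": opening from 0.0 (shut) to 1.0 (fully open).
Only numpy, scipy, OpenCV 4.12 (cv2) and the standard library are available. Lean on these libraries where they do the work, as an engineer would, in place of code of your own. Each camera call takes 0.05 s, during which the arm holds its last target.

## Task

Get the kiln load ready: lay the loose bridge shelf across the tops of the two tall props, level and centred, so that it covers both tops and spans over the little green dish. Then set the blue glazed tumbler down gently, upright, in the middle of the bridge. Leave the props standing where they are and do not disturb the dish, the unglazed tumbler, the short prop or the brush.

Things in the scene. Friction and masses are not known exactly. Their poses are not given: they have to be found in the camera images.
- bridge: bridge shelf: loose brown fired-clay strip, 230 x 60 x 12 mm thick, about 0.32 kg, starting flat on the table to the robot's right. Origin: centre of its underside. x along its 230 mm length, y across its 60 mm width, z up through the thickness.
- post_a: tall kiln prop A: loose cream square post 32 x 32 x 90 mm high, about 0.17 kg, standing upright on the base shelf (15 mm thick), so its top is 105 mm above the table. Origin: centre of its underside; z up. The two tall props stand 130 to 165 mm apart, centre to centre, with the little green dish between them.
- post_b: tall kiln prop B: the same as A, at the other side of the dish; both tops are at the same height.
- tumbler: blue glazed tumbler, about 0.2 kg, 95 mm high, open at the top, standing upright on the table: to the robot's left, or on the far right beyond the bridge shelf (it may have swapped places with the unglazed one). 56 mm outside diameter from 22 mm above its foot to the rim, tapering below that to a foot of 40 mm diameter; walls 4 mm. Origin: centre of its foot; z up.
- slab: base shelf: fixed sandy-coloured kiln shelf 170 x 260 x 15 mm thick on the table, under the props and dish. Origin: centre of its underside, on the table; y along its 260 mm.
- dish: little green dish, 60 mm across at the rim, 34 mm high, standing on the base shelf between the tall props; leave it. Origin: centre of its foot; z up.
- bisque_tumbler: unglazed pink-clay tumbler of the same shape and size as the blue one; leave it. Origin: centre of its foot.
- short_post: short cream prop 32 x 32 x 45 mm standing on the table left of the base shelf; not used, leave it. Origin: centre of its underside.
- brush: brush lying on the table near the robot, on the left, about 0.2 m long; leave it. Its x axis runs along its length.
There are look-alikes about, which are no part of the job. What is shaped like the post_b but purple is not meant.

How it is judged:
By the outcome, as a careful person would: the job done as asked, in the order asked, and still so for the second after the job is handed in, with the robot touching nothing.
It also fails if it takes over 54 s, if anything falls off the work surface, if the arm or the gripper's body presses on something with over 40 N, if the wrist force passes 120 N, or if a joint passes its speed limit or range.

## Working session

There is one attempt and no reset: what is moved stays moved. The work goes in short steps, Python scripts to look and compute and a shell command to move; the robot and the scene stay as the last step left them, time stands still between calls to the robot, and variables do not carry over. Pictures are saved under pics/ and viewed, and the job is handed in when it is done.

```bash
ls; mkdir -p pics
python3 - <<'E'
from workcell import manip
import cv2
print(manip.get_obs(), manip.grasp_offset)
for n in ("top","side"):
    p,d=manip.camera(n); cv2.imwrite(f"pics/{n}0.png",p)
    import numpy as np; np.save(f"pics/{n}0.npy",d); print(n,manip.get_calibration(n))
print(manip.get_calibration("wrist"))
E
```

```text
pics
{'clock': 0.0, 'joint_pos': array([ 1.28039442,  0.3328818 , -0.06472465,  1.46092774,  0.0216082 ,
        1.34988601, -0.08849381]), 'joint_velocities': array([ 2.16172280e-04, -7.38783112e-04,  8.69185631e-06,  1.57878756e-04,
        2.27378950e-03, -7.16843236e-04,  8.96853498e-04]), 'tau': array([-6.85559939e-06, -6.25445580e+01,  4.96834936e-02, -3.91586959e+01,
        1.63128320e-02,  1.01835129e-02, -1.44439298e-06]), 'position': array([ 0.16527859, -0.60232268,  0.19721631]), 'ee_rot': array([ 7.95192384e-01, -6.06356807e-01, -5.78204670e-04, -4.00635626e-04]), 'ft_force': array([ 0.75590835, -0.38955123, -0.76590794]), 'torque': array([-0.03641762, -0.01454408, -0.04319451]), 'grip_width': 1.0013625691939645} 0.0187
top {'fx': 375.41139978153484, 'fy': 375.41139978153484, 'cx': 255.21880589994393, 'cy': 188.09906873496791, 'k1': -0.11816581835537193, 'rvec': array([ 2.157563  , -2.10126547,  0.17873917]), 'tvec': array([0.02369257, 0.54111445, 0.94183906])}
side {'fx': 363.7097569109438, 'fy': 363.7097569109438, 'cx': 255.9786327107011, 'cy': 188.3047241919078, 'k1': -0.10386781809888933, 'rvec': array([ 0.64726413, -2.54754887,  1.30968546]), 'tvec': array([0.46391284, 0.15066371, 0.65767587])}
{'fx': 271.5500911227263, 'fy': 271.5500911227263, 'cx': 253.30910203637123, 'cy': 193.88398555781978, 'k1': -0.04351460368059524, 'T_tool_cam': array([[ 9.99998350e-01, -1.25701706e-03,  1.31118056e-03,
         6.30937745e-05],
       [ 8.11494772e-04,  9.54989860e-01,  2.96637336e-01,
        -7.47842970e-02],
       [-1.62504233e-03, -2.96635783e-01,  9.54989304e-01,
        -1.75596356e-01],
       [ 0.00000000e+00,  0.00000000e+00,  0.00000000e+00,
         1.00000000e+00]])}
```

View pics/top0.png

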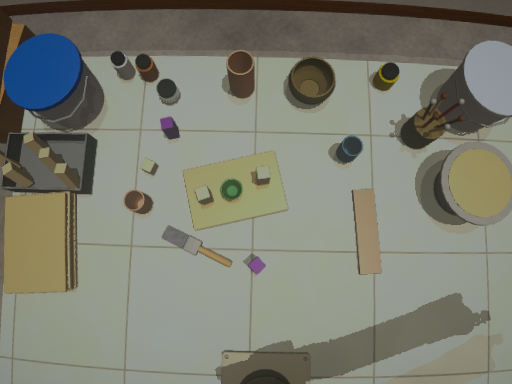

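View pics/side0.png

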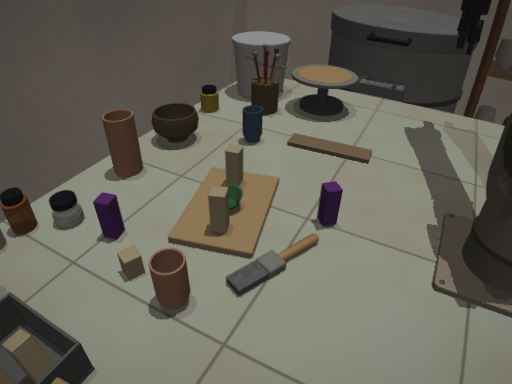

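```bash
cat > h.py <<'E'
import numpy as np, cv2
from scipy.spatial.transform import Rotation as R
from scipy.optimize import brentq
from workcell import manip
def K(c): return np.array([[c['fx'],0,c['cx']],[0,c['fy'],c['cy']],[0,0,1]])
def wc(name,pose=None):
    c=manip.get_calibration(name)
    if name!='wrist':
        Rm=cv2.Rodrigues(c['rvec'])[0]; return c,Rm,c['tvec']
    p,q=pose; T=np.eye(4); T[:3,:3]=R.from_quat(q).as_matrix(); T[:3,3]=p
    W=np.linalg.inv(T@c['T_tool_cam']); return c,W[:3,:3],W[:3,3]
def und(c,uv):
    return cv2.undistortPoints(np.array(uv,float).reshape(-1,1,2),K(c),np.array([c['k1'],0,0,0.]))[:,0]
def plane(name,uv,z,pose=None):
    c,Rm,t=wc(name,pose); s=und(c,uv); C=-Rm.T@t
    d=np.c_[s,np.ones(len(s))]@Rm; k=(z-C[2])/d[:,2]
    return C+d*k[:,None]
def proj(name,P,pose=None):
    c,Rm,t=wc(name,pose)
    return cv2.projectPoints(np.array(P,float).reshape(-1,3),cv2.Rodrigues(Rm)[0],t,K(c),np.array([c['k1'],0,0,0.]))[0][:,0]
def cloud(name,d,pose=None):
    c,Rm,t=wc(name,pose); v,u=np.mgrid[:384,:512]
    s=und(c,np.c_[u.ravel(),v.ravel()]); P=np.c_[s,np.ones(len(s))]*d.reshape(-1,1)
    return ((P-t)@Rm).reshape(384,512,3)
E
python3 - <<'E'
from h import *
p=cv2.imread("pics/top0.png");d=np.load("pics/top0.npy")
print(proj("top",[[.165,-.6,.2],[0,0,0],[.5,0,0],[.5,-.3,0]]))
def crop(x0,y0,x1,y1,s,n):
    cv2.imwrite(n,cv2.resize(p[y0:y1,x0:x1],None,fx=s,fy=s,interpolation=cv2.INTER_CUBIC))
crop(175,140,295,235,6,"pics/c1.png"); crop(330,125,400,285,3.7,"pics/c2.png")
P=cloud("top",d)
for u,v in [(203,190),(263,172),(231,187),(215,215),(368,230),(365,200),(371,265),(352,140),(300,250),(148,165),(195,245)]: print((u,v),P[v,u].round(4))
E
```

```text
[[529.50101255 345.42897887]
 [264.29346855 395.35519008]
 [268.73455434 205.87143267]
 [376.95220334 208.48310258]]
(203, 190) [0.5214 0.1664 0.1086]
(263, 172) [0.5718 0.0193 0.1034]
(231, 187) [0.5462 0.1038 0.0202]
(215, 215) [0.4697 0.1447 0.0126]
(368, 230) [ 0.4393 -0.2703  0.0109]
(365, 200) [ 0.5213 -0.2635  0.0109]
(371, 265) [ 0.3458 -0.2764  0.0137]
(352, 140) [ 0.675  -0.2176  0.062 ]
(300, 250) [ 0.3823 -0.087  -0.0018]
(148, 165) [0.5965 0.3291 0.0434]
(195, 245) [0.3876 0.1935 0.0213]
```

```bash
cat > /dev/null; true
```

```text
(no output)
```

View pics/c1.png

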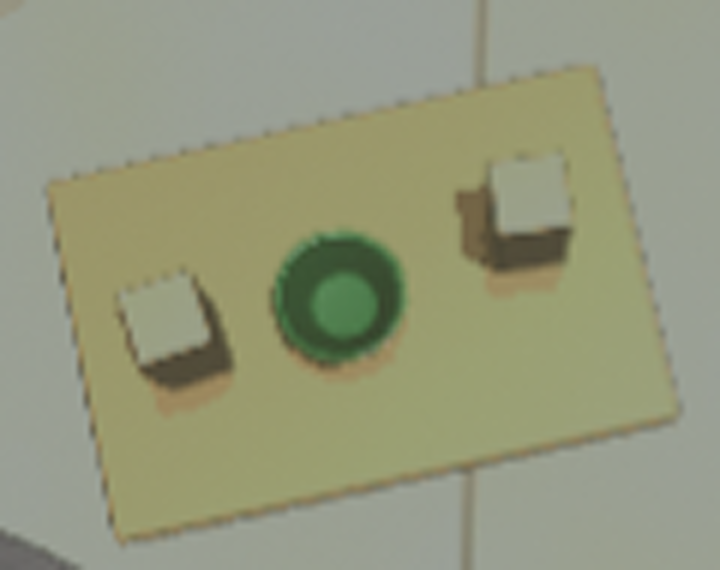

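View pics/c2.png

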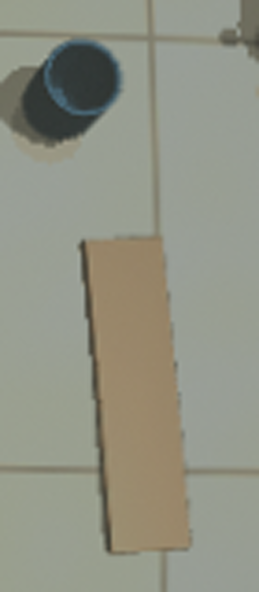

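Run:
```python
from h import *
def f(xy,o,s): return (np.array(xy)+.5)/s-.5+np.array(o)
A=plane("top",f([(118,293),(186,272),(211,343),(142,366)],(175,140),6),.105)
B=plane("top",f([(487,160),(563,152),(570,228),(494,236)],(175,140),6),.105)
S=plane("top",f([(82,241),(162,238),(188,549),(108,551)],(330,125),3.7),.012)
T=plane("top",f([(46,77),(121,77),(83,40),(83,115)],(330,125),3.7),.095)
for n,Q in zip("ABST",(A,B,S,T)):
    print(n,Q.mean(0).round(4),np.linalg.norm(np.roll(Q,-1,0)-Q,axis=1).round(4)); print(Q[:,:2].round(4).tolist())
a,b=A.mean(0),B.mean(0); print(np.linalg.norm(a-b),np.degrees(np.arctan2(*(b-a)[[1,0]])),(a+b)/2)
e=(S[0]+S[1]-S[2]-S[3]); print("S ang",np.degrees(np.arctan2(e[1],e[0])))
dd=plane("top",f([(340,297)],(175,140),6),.049);print("dish",dd)
# depth-based
d=np.load("pics/top0.npy");P=cloud("top",d)
for n,c in(("A",a),("B",b)):
    m=(np.hypot(P[...,0]-c[0],P[...,1]-c[1])<.03)&(P[...,2]>.09); q=P[m]; print(n,m.sum(),q.mean(0),np.median(q,0))
    r=cv2.minAreaRect(q[:,:2].astype(np.float32)*1000); print(r)
m=(abs(P[...,0]-.43)<.14)&(abs(P[...,1]+.27)<.06)&(P[...,2]>.006); q=P[m]; print(m.sum(),q.mean(0),cv2.minAreaRect(q[:,:2].astype(np.float32)*1000))
g=P[(abs(P[...,0]-.4)<.1)&(abs(P[...,1]+.1)<.06)]; print("table z",np.median(g[:,2]))
# side view check
p=cv2.imread("pics/side0.png")
for u,c in(((0,0,255),a),((255,0,0),b)):
    for x in proj("side",[c,c*[1,1,0]+[0,0,.015]]): cv2.circle(p,tuple(int(v) for v in x.round()),2,u,-1)
for Q in (S,T,A,B):
  for x in proj("side",Q): cv2.circle(p,tuple(int(v) for v in x.round()),1,(0,255,255),-1)
cv2.imwrite("pics/sidechk.png",cv2.resize(p[90:250,130:390],None,fx=3,fy=3))
```

```text
A [0.5153 0.1692 0.105 ] [0.0294 0.0317 0.0299 0.0323]
[[0.5254, 0.1889], [0.535, 0.1611], [0.5055, 0.1493], [0.4952, 0.1774]]
B [0.5717 0.0201 0.105 ] [0.0319 0.0325 0.0317 0.0324]
[[0.5857, 0.0377], [0.5899, 0.0061], [0.5577, 0.0026], [0.5534, 0.034]]
S [ 0.4372 -0.2652  0.012 ] [0.0608 0.2282 0.059  0.2264]
[[0.5486, -0.2269], [0.5525, -0.2876], [0.3248, -0.3026], [0.3228, -0.2436]]
T [ 0.6499 -0.209   0.095 ] [0.0531 0.037  0.0543 0.0367]
[[0.6491, -0.1827], [0.6509, -0.2358], [0.6769, -0.2095], [0.6226, -0.2082]]
0.1593829671581265 -69.27772101338338 [0.54347654 0.09464573 0.105     ]
S ang 3.990006696282558
dish [[0.53561547 0.10085091 0.049     ]]
A 180 [0.51367122 0.16817487 0.10382801] [0.51380572 0.16863675 0.10410746]
((514.9500122070312, 168.99783325195312), (33.06245803833008, 32.21562194824219), 21.468252182006836)
B 177 [0.56951146 0.01889012 0.1040918 ] [0.56900393 0.01908507 0.10461125]
((570.6898193359375, 18.913555145263672), (32.15999221801758, 31.887489318847656), 10.424002647399902)
1843 [ 0.43506141 -0.26616679  0.01184281] ((438.3810119628906, -278.2336120605469), (229.2586669921875, 85.9027328491211), 4.121967792510986)
table z 1.922139388679463e-05
```

View pics/sidechk.png

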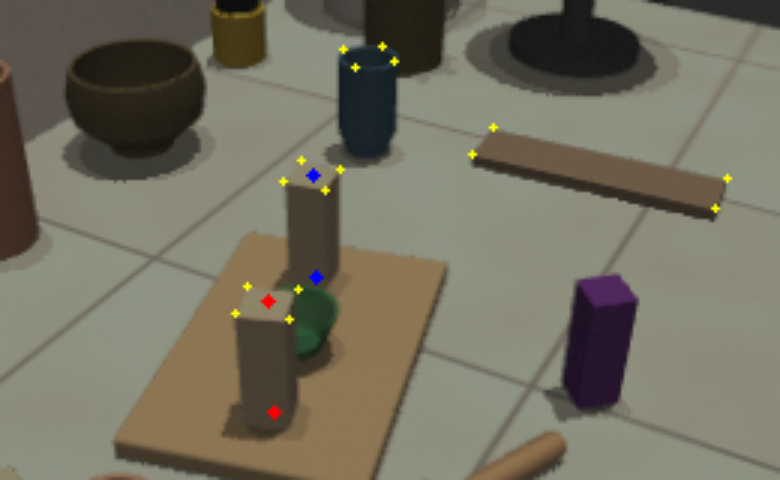

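```bash
python3 -m crank '[[[0.5,0.62,0,0,0,-0.3,85],[0.5,0.62,0,0,0,-0.3,85],[0.5,0.62,0,0,0,-0.3,85],[0.5,0.62,0,0,0,-0.3,85],[0.5,0.62,0,0,0,-0.3,85],[0.5,0.62,0,0,0,-0.3,85],[0.5,0.62,0,0,0,-0.3,85],[0.5,0.62,0,0,0,-0.2,85]]]' 60
python3 - <<'E'
from h import *
o=manip.get_obs(); p,d=manip.camera("wrist"); cv2.imwrite("pics/w1.png",p); np.savez("pics/w1.npz",d=d,p=o["position"],q=o["ee_rot"])
P=cloud("wrist",d,(o["position"],o["ee_rot"]))
m=(abs(P[...,0]-.437)<.15)&(abs(P[...,1]+.265)<.06)&(P[...,2]>.007)&(P[...,2]<.03)
q=P[m]; print(m.sum(),q.mean(0),cv2.minAreaRect(q[:,:2].astype(np.float32)*1000))
M=R.from_quat(o["ee_rot"]).as_matrix(); print(o["position"],np.degrees(np.arctan2(M[1,0],M[0,0])),M[:,2])
E
```

```text
clock: 1.1
position: [0.406, -0.3038, 0.1979]
ee_rot: [0.73, -0.683, -0.0, 0.0]
ft_force: [0.1, 0.1, 0.3]
grip_width: 0.995
7965 [ 0.44797925 -0.26692621  0.0115643 ] ((437.8046569824219, -267.4720153808594), (229.79420471191406, 60.54905319213867), 4.3992509841918945)
[ 0.40603184 -0.3037535   0.19785404] -86.19755626707499 [-2.66545607e-04 -4.38696206e-05 -9.99999964e-01]
```

View pics/w1.png

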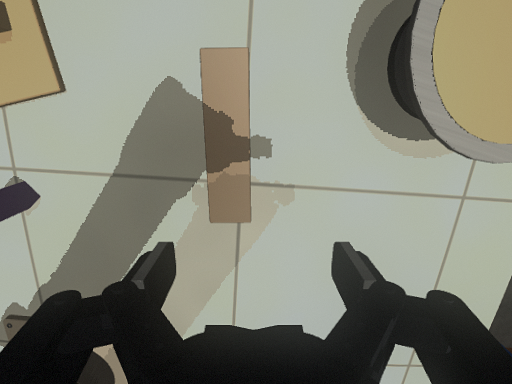

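```bash
python3 -m crank '[[[0.27,0.31,-0.4,0,0,0.1,85],[0.26,0.3,-0.8,0,0,0,85],[0,0,-0.8,0,0,0,85],[0,0,-0.7,0,0,0,85],[0,0,-0.4,0,0,0,85],[0,0,-0.15,0,0,0,85],[0,0,0,0,0,0,85]]]' 60
python3 - <<'E'
from h import *
o=manip.get_obs(); p,d=manip.camera("wrist"); cv2.imwrite("pics/w2.png",p);print(o["position"],o["ft_force"])
p,d=manip.camera("side"); cv2.imwrite("pics/s2.png",cv2.resize(p[60:220,230:430],None,fx=4,fy=4))
E
```

```text
clock: 2.02
position: [0.4371, -0.2686, 0.0031]
ee_rot: [0.733, -0.68, -0.0, 0.0]
ft_force: [-0.0, -0.4, 0.3]
grip_width: 0.99
[ 0.43712521 -0.2685654   0.00306584] [-0.010996   -0.41047984  0.33372656]
```

View pics/w2.png

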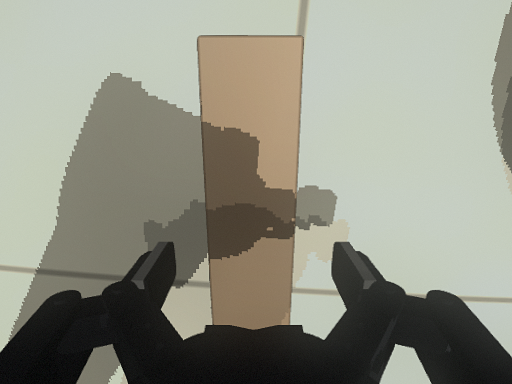

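View pics/s2.png

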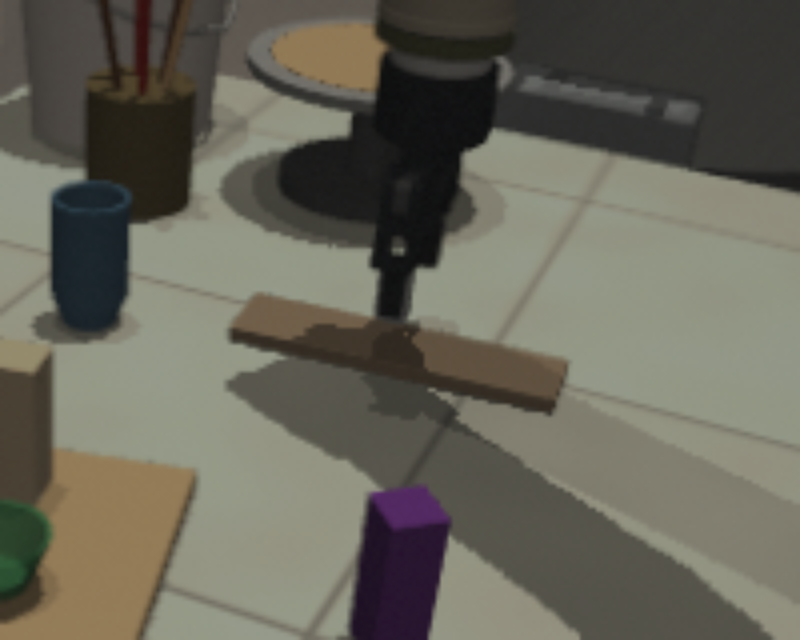

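```bash
python3 -m crank '[[[0,0.02,-0.1,0,0,0,66],[0,0,0,0,0,0,66],[0,0,0,0,0,0,66]]]' 60;python3 - <<'E'
from h import *
p,d=manip.camera("wrist"); cv2.imwrite("pics/w3.png",p)
E
```

```text
clock: 2.5
position: [0.4373, -0.2674, -0.0028]
ee_rot: [0.733, -0.68, 0.0, 0.0]
ft_force: [0.5, 0.0, 0.6]
grip_width: 0.771
```

View pics/w3.png

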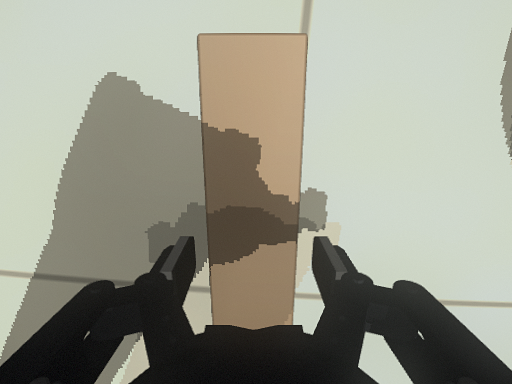

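No table contact; fingers straddle the strip on both sides. Closing.

```bash
python3 -m crank '[[[0,0,0,0,0,0,55],[0,0,0,0,0,0,50],[0,0,0,0,0,0,50],[0,0,0,0,0,0,50],[0,0,0,0,0,0,50]]]' 60; python3 -m crank '[[[0,0,0.2,0,0,0,50],[0,0,0.4,0,0,0,50],[0,0,0.6,0,0,0,50],[0,0,0.6,0,0,0,50],[0,0,0,0,0,0,50]]]' 60;python3 - <<'E'
from h import *
o=manip.get_obs(); p,d=manip.camera("wrist"); cv2.imwrite("pics/w4.png",p)
pose=(o["position"],o["ee_rot"]); P=cloud("wrist",d,pose)
m=(abs(P[...,0]-.437)<.15)&(abs(P[...,1]+.265)<.05)&(P[...,2]>.05)&(P[...,2]<.2)
M=R.from_quat(pose[1]).as_matrix(); 
q=P[m]; L=(q-pose[0])@M
print(m.sum(),o["position"],o["grip_width"])
np.savez("pics/w4.npz",d=d,p=pose[0],q=pose[1])
s=(L[:,1]<-.03)&(abs(L[:,0])<.031); A=np.c_[L[s][:,:2],np.ones(s.sum())]; print(np.linalg.lstsq(A,L[s][:,2],rcond=None)[0],cv2.minAreaRect(L[s][:,:2].astype(np.float32)*1000), L[s].min(0),L[s].max(0))
p,d=manip.camera("side"); cv2.imwrite("pics/s4.png",cv2.resize(p[60:220,230:430],None,fx=4,fy=4))
E
```

```text
clock: 3.18
position: [0.4372, -0.2673, -0.003]
ee_rot: [0.733, -0.68, 0.0, 0.0]
ft_force: [-0.7, 0.2, 0.2]
grip_width: 0.582
clock: 3.8
position: [0.4391, -0.2683, 0.1087]
ee_rot: [0.733, -0.68, 0.003, -0.0]
ft_force: [-0.3, -0.2, 0.2]
grip_width: 0.584
6976 [ 0.43908812 -0.26828306  0.10868916] 0.5843051859725631Traceback (most recent call last):
  File "<stdin>", line 9, in <module>
    return umr_minimum(a, axis, None, out, keepdims, initial, where)
ValueError: zero-size array to reduction operation minimum which has no identity
```

View pics/w4.png

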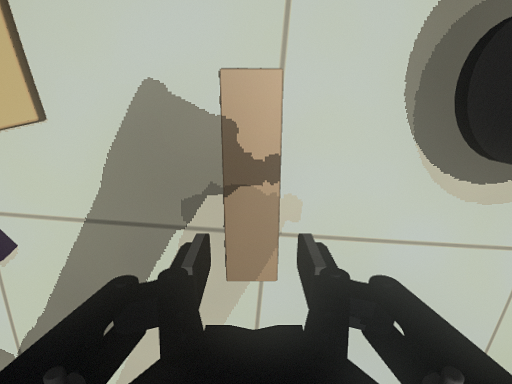

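Run:
```python
from h import *
z=np.load("pics/w4.npz") if __import__("os").path.exists("pics/w4.npz") else None
o=manip.get_obs(); p,d=manip.camera("wrist")
np.savez("pics/w4.npz",d=d,p=o["position"],q=o["ee_rot"])
pose=(o["position"],o["ee_rot"]); P=cloud("wrist",d,pose);M=R.from_quat(pose[1]).as_matrix(); L=(P-pose[0])@M
for v in range(225,300,6):
  print(v,[tuple((L[v,u]*1000).round().astype(int).tolist()) for u in range(176,216,6)])
m=(abs(P[...,0]-.437)<.15)&(abs(P[...,1]+.265)<.06)&(P[...,2]>.007)&(P[...,2]<.03)
q=P[m]; print(m.sum(),cv2.minAreaRect(q[:,:2].astype(np.float32)*1000),q[:,2].mean())
```

```text
225 [(-87, 49, 106), (-80, 50, 107), (-74, 50, 108), (-67, 50, 107), (-60, 49, 106), (-53, 50, 107), (-46, 50, 107)]
231 [(-88, 57, 107), (-81, 57, 106), (-74, 57, 106), (-67, 58, 109), (-60, 57, 108), (-53, 57, 107), (-46, 57, 107)]
237 [(-89, 65, 107), (-81, 65, 107), (-74, 65, 107), (-31, -10, -44), (-28, -10, -45), (-25, -10, -45), (-47, 65, 108)]
243 [(-89, 72, 106), (-82, 72, 107), (-35, -6, -44), (-30, -10, -51), (-27, -10, -52), (-24, -8, -47), (-47, 72, 107)]
249 [(-89, 79, 105), (-36, -6, -51), (-33, -6, -51), (-28, -10, -58), (-25, -11, -59), (-25, -5, -48), (-47, 80, 106)]
255 [(-38, -6, -56), (-35, -6, -56), (-30, -10, -64), (-27, -10, -64), (-25, -10, -63), (-25, -1, -48), (-48, 87, 105)]
261 [(-37, -6, -62), (-34, -6, -62), (-29, -10, -69), (-26, -10, -68), (-25, -8, -64), (-25, 1, -49), (-48, 95, 105)]
267 [(-33, -11, -75), (-30, -11, -74), (-28, -10, -73), (-25, -10, -73), (-25, -5, -65), (-25, 4, -51), (-49, 104, 107)]
273 [(-31, -13, -82), (-29, -12, -81), (-28, -7, -73), (-25, -8, -74), (-24, -2, -66), (-25, 7, -52), (-49, 112, 107)]
279 [(-30, -12, -85), (-28, -12, -85), (-25, -11, -84), (-26, -3, -73), (-25, 2, -65), (-24, 10, -53), (-50, 121, 107)]
285 [(-29, -11, -88), (-27, -12, -89), (-25, -11, -87), (-26, -1, -74), (-25, 4, -67), (-57, 129, 107), (-50, 130, 107)]
291 [(-28, -12, -92), (-26, -11, -91), (-24, -11, -91), (-26, 3, -73), (-25, 6, -68), (-58, 139, 107), (-50, 138, 106)]
297 [(-26, -15, -100), (-23, -16, -101), (-21, -16, -101), (-20, -15, -99), (-25, 9, -69), (-58, 147, 107), (-51, 147, 106)]
12450 ((437.552734375, -267.28240966796875), (228.03273010253906, 60.576541900634766), 4.244500160217285) 0.01163752013957771
```

Run:
```python
from h import *
o=manip.get_obs(); p,d=manip.camera("side");np.save("pics/s5.npy",d)
pose=(o["position"],o["ee_rot"]);M=R.from_quat(pose[1]).as_matrix()
for x,c in ((-.025,(0,0,255)),(.025,(0,255,0))):
  for zz in (0,-.0187,-.044):
    uv=proj("side",pose[0]+M@[x,0,zz])[0]; print(x,zz,uv.round(1)); cv2.circle(p,tuple(int(v) for v in uv.round()),1,c,-1)
cv2.imwrite("pics/s5.png",cv2.resize(p[40:200,230:430],None,fx=4,fy=4,interpolation=cv2.INTER_NEAREST))
P=cloud("side",d); m=(np.hypot(P[...,0]-pose[0][0],P[...,1]-pose[0][1])<.06)&(P[...,2]>.05)
L=(P[m]-pose[0])@M; print(len(L)); i=np.argsort(-L[:,2])[:12]; print((L[i]*1000).round())
```

```text
-0.025 0 [331.5 117.2]
-0.025 -0.0187 [332.4 110.5]
-0.025 -0.044 [333.8 101.2]
0.025 0 [335.9 110.2]
0.025 -0.0187 [336.9 103.7]
0.025 -0.044 [338.2  94.7]
2526
[[-31.   8. -35.]
 [ 26.   6. -36.]
 [ 27.   8. -36.]
 [-32.  -2. -36.]
 [ 23.   4. -36.]
 [-30.   3. -36.]
 [-28.   8. -36.]
 [-34.  -4. -36.]
 [-29.  -8. -36.]
 [-30.   5. -37.]
 [-29.  -5. -37.]
 [-34.   1. -37.]]
```

View pics/s5.png

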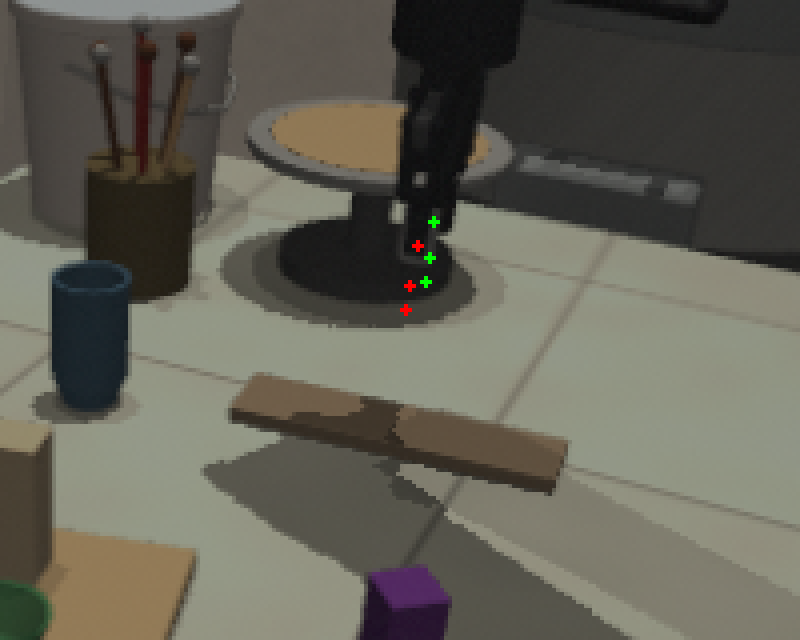

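```bash
python3 -m crank '[[[0,0,-0.3,0,0,0,72],[0,0,-0.5,0,0,0,72],[0,0,-0.4,0,0,0,72],[0,0,0,0,0,0,72]]]' 60;python3 - <<'E'
from h import *
o=manip.get_obs(); p,d=manip.camera("side")
pose=(o["position"],o["ee_rot"]);M=R.from_quat(pose[1]).as_matrix()
P=cloud("side",d); m=(np.hypot(P[...,0]-pose[0][0],P[...,1]-pose[0][1])<.06)&(P[...,2]>.03)
L=(P[m]-pose[0])@M; print(len(L),pose[0]); i=np.argsort(-L[:,2])[:12]; print((L[i]*1000).round())
E
```

```text
clock: 4.45
position: [0.4351, -0.266, 0.0299]
ee_rot: [0.733, -0.68, -0.003, 0.0]
ft_force: [-0.3, 0.5, 0.3]
grip_width: 0.84
3517 [ 0.43507017 -0.26597597  0.02990839]
[[-41.  -2. -41.]
 [-38.  -6. -42.]
 [-42.   1. -42.]
 [-41.   3. -42.]
 [-43.  -7. -43.]
 [-40.  11. -43.]
 [-42.   8. -43.]
 [-43.   6. -43.]
 [ 38.   6. -43.]
 [ 39.   8. -44.]
 [ 35.   1. -44.]
 [-42.  -2. -44.]]
```

```bash
python3 -m crank '[[[0,0,-0.4,0,0,0,72],[0,0,-0.4,0,0,0,72],[0,0,-0.2,0,0,0,72],[0,0,-0.1,0,0,0,72],[0,0,0,0,0,0,72]]]' 60; python3 -m crank '[[[0,0,0,0,0,0,55],[0,0,0,0,0,0,50],[0,0,0,0,0,0,50],[0,0,0,0,0,0,50]]]' 60
```

```text
clock: 5.12
position: [0.4375, -0.2675, -0.0326]
ee_rot: [0.733, -0.68, 0.0, -0.0]
ft_force: [-0.2, -0.5, 0.8]
grip_width: 0.842
clock: 5.62
position: [0.4379, -0.2677, -0.0316]
ee_rot: [0.733, -0.68, 0.001, -0.0]
ft_force: [-2.7, 2.4, 7.3]
grip_width: 0.679
```

```bash
python3 -m crank '[[[0,0,0.05,0,0,0,50],[0,0,0.1,0,0,0,50],[0,0,0.3,0,0,0,50],[0,0,0.5,0,0,0,50],[0,0,0.5,0,0,0,50],[0,0,0.3,0,0,0,50],[0,0,0,0,0,0,50]]]' 70;python3 - <<'E'
from h import *
p,d=manip.camera("side"); cv2.imwrite("pics/s6.png",cv2.resize(p[40:200,230:430],None,fx=4,fy=4))
o=manip.get_obs(); p,d=manip.camera("wrist"); cv2.imwrite("pics/w6.png",p); pose=(o["position"],o["ee_rot"]); np.savez("pics/w6.npz",d=d,p=pose[0],q=pose[1])
M=R.from_quat(pose[1]).as_matrix();L=(cloud("wrist",d,pose)-pose[0])@M
for v in range(20,280,30): print(v,[tuple((L[v,u]*1000).round().tolist()) for u in (200,230,254,280,305)])
E
```

```text
clock: 6.5
position: [0.438, -0.2679, 0.0735]
ee_rot: [0.733, -0.68, 0.001, -0.0]
ft_force: [0.3, 0.1, -4.9]
grip_width: 0.672
20 [(-23.0, -113.0, -43.0), (-10.0, -113.0, -43.0), (1.0, -112.0, -43.0), (12.0, -113.0, -43.0), (23.0, -113.0, -42.0)]
50 [(-23.0, -101.0, -41.0), (-10.0, -100.0, -44.0), (1.0, -101.0, -43.0), (12.0, -101.0, -43.0), (24.0, -101.0, -42.0)]
80 [(-24.0, -88.0, -42.0), (-10.0, -88.0, -43.0), (1.0, -88.0, -41.0), (12.0, -88.0, -44.0), (24.0, -88.0, -42.0)]
110 [(-24.0, -75.0, -44.0), (-10.0, -75.0, -43.0), (1.0, -75.0, -43.0), (13.0, -75.0, -44.0), (25.0, -75.0, -43.0)]
140 [(-25.0, -61.0, -43.0), (-11.0, -61.0, -43.0), (1.0, -61.0, -42.0), (13.0, -61.0, -43.0), (25.0, -61.0, -43.0)]
170 [(-26.0, -46.0, -43.0), (-11.0, -46.0, -43.0), (1.0, -46.0, -43.0), (14.0, -46.0, -43.0), (26.0, -46.0, -43.0)]
200 [(-27.0, -30.0, -43.0), (-12.0, -31.0, -43.0), (1.0, -31.0, -44.0), (14.0, -31.0, -44.0), (27.0, -30.0, -43.0)]
230 [(-28.0, -13.0, -43.0), (-12.0, -14.0, -43.0), (1.0, -14.0, -43.0), (15.0, -13.0, -43.0), (28.0, -13.0, -42.0)]
260 [(-28.0, 2.0, -47.0), (-13.0, 5.0, -43.0), (1.0, 5.0, -42.0), (15.0, 5.0, -43.0), (29.0, 5.0, -43.0)]
```

View pics/s6.png

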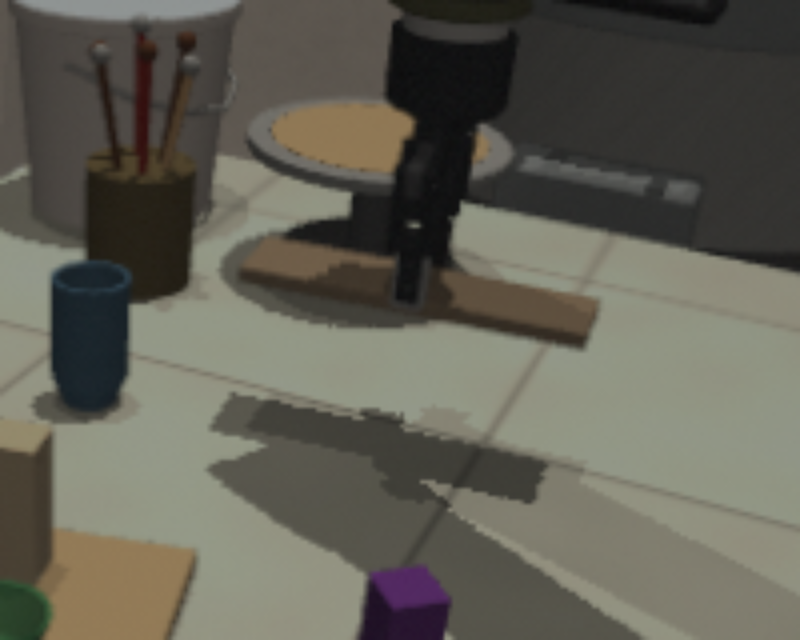

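View pics/w6.png

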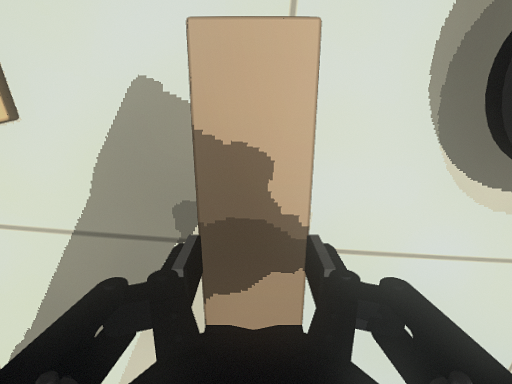

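Run:
```python
from h import *
f=np.load("pics/w6.npz"); pose=(f["p"],f["q"]);M=R.from_quat(pose[1]).as_matrix()
L=(cloud("wrist",f["d"],pose)-pose[0])@M
m=(abs(L[...,2]+.043)<.005)&(L[...,1]<-.022); q=L[m]; q=q[abs(q[:,0])<.06]
r=cv2.minAreaRect(q[:,:2].astype(np.float32)*1000); print(r, q.min(0),q.max(0),q.mean(0))
A=np.c_[q[:,:2],np.ones(len(q))]; print(np.linalg.lstsq(A,q[:,2],rcond=None)[0])
ang=np.degrees(np.arctan2(M[1,0],M[0,0])); print("jaw",ang)
b=cv2.boxPoints(r); print(b)
```

```text
((0.4274005889892578, -68.54360961914062), (60.4449577331543, 93.17037963867188), 0.15346065163612366) [-0.02977564 -0.11509956 -0.04638324] [ 0.03075506 -0.02200113 -0.03963935] [ 0.00043749 -0.07242565 -0.04294773]
[-0.00109391 -0.00166205 -0.04306763]
jaw -85.66454849210358
[[ -29.919743  -22.039536]
 [ -29.670197 -115.20958 ]
 [  30.774544 -115.04768 ]
 [  30.524998  -21.87764 ]]
```

```bash
python3 -m crank '[[[0,0.1,0.25,0,0,0.5,50],[0.08,0.3,0.25,0,0,1,50],[0.08,0.3,0.25,0,0,1,50],[0.08,0.3,0.25,0,0,1,50],[0.08,0.3,0,0,0,1,50],[0.08,0.3,0,0,0,1,50],[0.08,0.3,0,0,0,1,50],[0.08,0.3,0,0,0,1,50]]]' 70
python3 -m crank '[[[0.08,0.3,0,0,0,1,50],[0.08,0.3,0,0,0,1,50],[0.08,0.3,0,0,0,1,50],[0.08,0.3,0,0,0,1,50],[0.08,0.3,0,0,0,1,50],[0.08,0.3,0,0,0,1,50],[0.08,0.3,0,0,0,1,50],[0.08,0.3,0,0,0,1,50]]]' 70
python3 -m crank '[[[0.08,0.3,0,0,0,1,50],[0.08,0.3,0,0,0,1,50],[0.08,0.3,0,0,0,1,50],[0.08,0.3,0,0,0,1,50],[0.08,0.2,0,0,0,1,50],[0.08,0.1,0,0,0,0.8,50],[0,0,0,0,0,0,50]]]' 70
python3 - <<'E'
from h import *
o=manip.get_obs();M=R.from_quat(o["ee_rot"]).as_matrix();print(o["position"],np.degrees(np.arctan2(M[1,0],M[0,0])),M[:,2],o["grip_width"])
E
```

```text
clock: 7.6
position: [0.4701, -0.1345, 0.1306]
ee_rot: [0.914, -0.407, -0.001, -0.0]
ft_force: [0.5, -1.4, -4.3]
grip_width: 0.67
clock: 8.6
position: [0.5085, 0.0092, 0.1306]
ee_rot: [0.998, -0.07, -0.001, -0.0]
ft_force: [-0.6, 0.7, -3.2]
grip_width: 0.672
clock: 9.48
position: [0.5374, 0.0991, 0.1307]
ee_rot: [0.983, 0.181, -0.001, -0.001]
ft_force: [-0.8, -0.1, -3.5]
grip_width: 0.672
[0.53736576 0.09909019 0.13071547] 20.87082997484657 [-2.16611186e-03  7.63070944e-04 -9.99997363e-01] 0.672067047395538
```

```bash
python3 -m crank '[[[0.09,-0.08,-0.3,0,0,-0.05,50],[0,0,-0.3,0,0,0,50],[0,0,-0.2,0,0,0,50],[0,0,0,0,0,0,50]]]' 70
python3 - <<'E'
from h import *
o=manip.get_obs();M=R.from_quat(o["ee_rot"]).as_matrix();print(o["position"],np.degrees(np.arctan2(M[1,0],M[0,0])),M[:,2])
for n in ("top","side"):
    p,d=manip.camera(n); np.save(f"pics/{n}7.npy",d)
    c=p[130:240,170:310] if n=="top" else p[110:250,160:310]
    cv2.imwrite(f"pics/{n}7.png",cv2.resize(c,None,fx=5 if n=="side" else 5.4,fy=5 if n=="side" else 5.4,interpolation=cv2.INTER_CUBIC))
    P=cloud(n,d); c=o["position"]
    m=(np.hypot(P[...,0]-c[0],P[...,1]-c[1])<.14)&(P[...,2]>.115)&(P[...,2]<.129)
    q=P[m]; r=cv2.minAreaRect(q[:,:2].astype(np.float32)*1000); print(n,m.sum(),r)
    A=np.c_[q[:,:2],np.ones(len(q))]; print(np.linalg.lstsq(A,q[:,2],rcond=None)[0],q.mean(0))
E
```

```text
clock: 9.98
position: [0.5424, 0.0937, 0.0826]
ee_rot: [0.984, 0.179, -0.001, -0.0]
ft_force: [0.2, 0.2, -3.2]
grip_width: 0.67
[0.54243157 0.09372289 0.08264877] 20.590804075170652 [-2.28955026e-03  1.94816943e-05 -9.99997379e-01]
top 643 ((540.2676391601562, 93.54032897949219), (60.6318359375, 230.34060668945312), 20.61557960510254)
[0.00412824 0.0023507  0.12322407] [0.52258664 0.13705368 0.12570361]
side 1850 ((541.9502563476562, 95.92539978027344), (77.9253158569336, 229.56060791015625), 19.21590232849121)
[ 0.01068067 -0.00646443  0.12015582] [0.53159241 0.12526658 0.12502381]
```

View pics/top7.png

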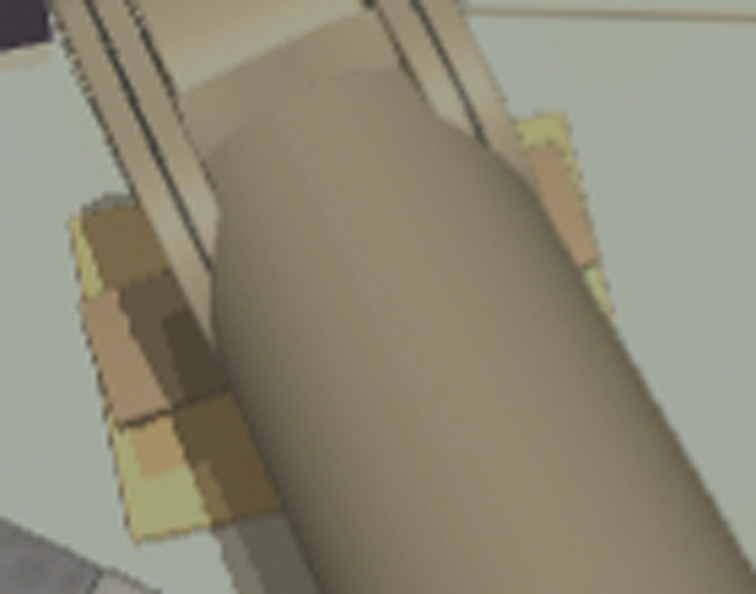

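View pics/side7.png

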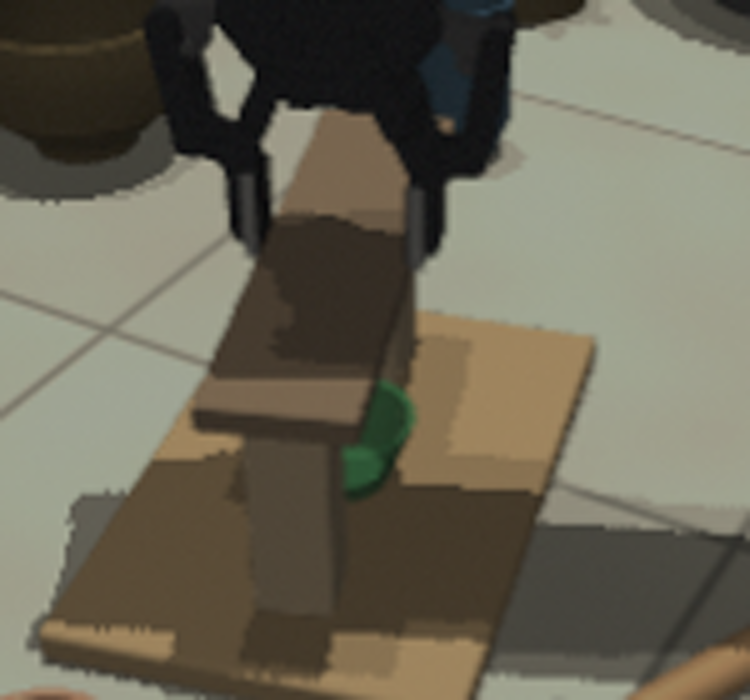

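```bash
python3 -m crank '[[[0.03,0.01,-0.06,0,0,0,50],[0,0,-0.04,0,0,0,50],[0,0,-0.02,0,0,0,50],[0,0,-0.01,0,0,0,50],[0,0,0,0,0,0,50]]]' 70
```

```text
clock: 10.7
position: [0.5452, 0.0944, 0.0763]
ee_rot: [0.984, 0.179, 0.0, -0.0]
ft_force: [0.0, 0.1, -3.7]
grip_width: 0.675
```

```bash
python3 -m crank '[[[-0.01,0,-0.02,0,0,0,50],[0,0,0,0,0,0,50]]]' 70;  python3 -m crank '[[[0,0,-0.02,0,0,0,50],[0,0,0,0,0,0,50]]]' 70
```

```text
clock: 10.95
position: [0.5445, 0.0944, 0.075]
ee_rot: [0.984, 0.179, -0.0, -0.0]
ft_force: [0.7, 0.1, -4.1]
grip_width: 0.678
clock: 11.2
position: [0.5445, 0.0944, 0.0737]
ee_rot: [0.984, 0.179, -0.0, -0.0]
ft_force: [0.1, -0.3, -3.9]
grip_width: 0.668
```

```bash
python3 -m crank '[[[0,0,-0.02,0,0,0,50],[0,0,0,0,0,0,50]]]' 70;  python3 - <<'E'
from h import *
p,d=manip.camera("side"); cv2.imwrite("pics/s8.png",cv2.resize(p[110:250,160:310],None,fx=5,fy=5,interpolation=cv2.INTER_CUBIC))
E
```

```text
clock: 11.45
position: [0.545, 0.0946, 0.0736]
ee_rot: [0.984, 0.179, 0.0, 0.0]
ft_force: [-3.6, -1.2, 6.4]
grip_width: 0.674
```

View pics/s8.png

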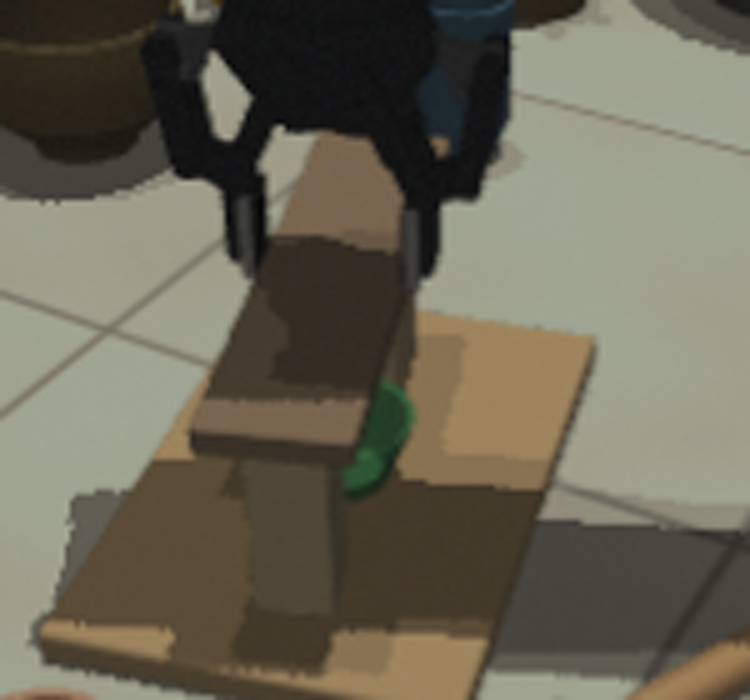

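```bash
python3 -m crank '[[[0,0,0.01,0,0,0,50],[0,0,0,0,0,0,58],[0,0,0,0,0,0,62],[0,0,0,0,0,0,68],[0,0,0,0,0,0,75],[0,0,0,0,0,0,75]]]' 20;  python3 - <<'E'
from h import *
p,d=manip.camera("side"); cv2.imwrite("pics/s9.png",cv2.resize(p[110:250,160:310],None,fx=5,fy=5,interpolation=cv2.INTER_CUBIC))
E
```

```text
clock: 12.25
position: [0.5446, 0.0945, 0.0732]
ee_rot: [0.984, 0.179, 0.0, -0.0]
ft_force: [-0.1, 0.9, -0.1]
grip_width: 0.879
```

View pics/s9.png

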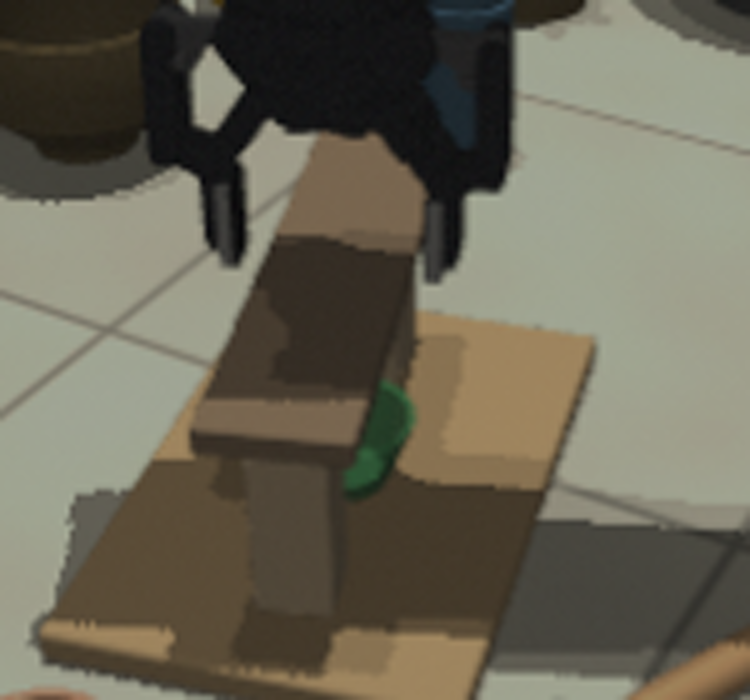

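```bash
python3 -m crank '[[[0,0,0.2,0,0,0,85],[0,0,0.5,0,0,0,85],[0,0,0.7,0,0,0,85],[0.2,-0.6,0.2,0,0,0,85],[0.2,-0.7,0,0,0,0,85],[0.2,-0.7,0,0,0,0,85],[0.15,-0.5,0,0,0,0,85],[0,0,0,0,0,0,85]]]' 20;  python3 - <<'E'
from h import *
o=manip.get_obs();pose=(o["position"],o["ee_rot"]);p,d=manip.camera("wrist"); cv2.imwrite("pics/w10.png",p); np.savez("pics/w10.npz",d=d,p=pose[0],q=pose[1])
P=cloud("wrist",d,pose); print(pose[0])
m=(np.hypot(P[...,0]-.65,P[...,1]+.21)<.05)&(P[...,2]>.085)&(P[...,2]<.1); q=P[m]
print(m.sum(),cv2.minEnclosingCircle(q[:,:2].astype(np.float32)*1000),q[:,2].mean())
p,d=manip.camera("top"); cv2.imwrite("pics/t10.png",p); np.save("pics/t10.npy",d); P=cloud("top",d)
m=(np.hypot(P[...,0]-.543,P[...,1]-.094)<.13)&(P[...,2]>.109)&(P[...,2]<.13); q=P[m]
A=np.c_[q[:,:2],np.ones(len(q))]; print(cv2.minAreaRect(q[:,:2].astype(np.float32)*1000),np.linalg.lstsq(A,q[:,2],rcond=None)[0],q.mean(0))
m=(np.hypot(P[...,0]-.65,P[...,1]+.21)<.05)&(P[...,2]>.085)&(P[...,2]<.1); q=P[m]
print(m.sum(),cv2.minEnclosingCircle(q[:,:2].astype(np.float32)*1000),q[:,2].mean())
E
```

```text
clock: 13.3
position: [0.59, -0.0587, 0.1697]
ee_rot: [0.984, 0.177, 0.0, 0.0]
ft_force: [0.3, 0.4, 0.7]
grip_width: 0.995
[ 0.59000699 -0.05867487  0.16966475]
435 ((649.4464111328125, -206.9973602294922), 28.132944107055664) 0.09177435495325786
((542.39990234375, 94.15936279296875), (60.74195098876953, 231.17112731933594), 20.5325927734375) [0.00753351 0.00270193 0.11240816] [0.54140182 0.09434796 0.11674174]
0 ((0.0, 0.0), 0.0) nan<stdin>:10: RuntimeWarning: Mean of empty slice.
  ret = ret.dtype.type(ret / rcount)
```

View pics/w10.png

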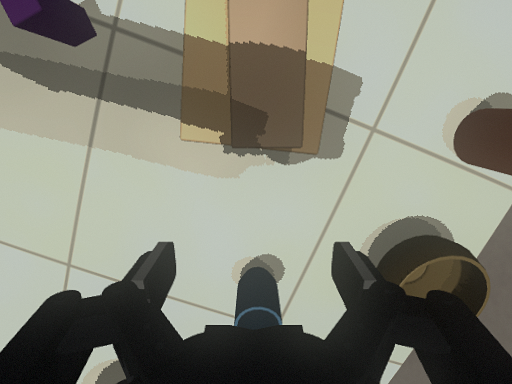

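View pics/t10.png

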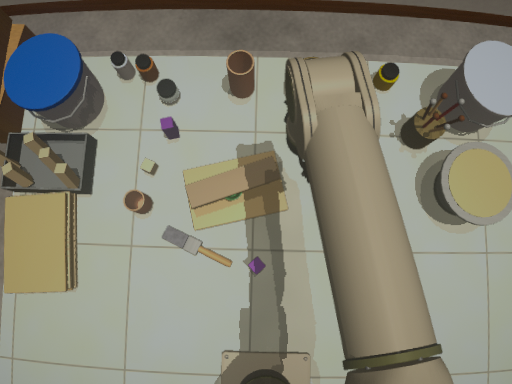

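```bash
python3 -m crank '[[[0.25,-0.6,0,0,0,0,85],[0.25,-0.6,0,0,0,0,85],[0.25,-0.6,0,0,0,0,85],[0.2,-0.5,0,0,0,0,85],[0.08,-0.2,0,0,0,0,85],[0,0,0,0,0,0,85]]]' 20;  python3 - <<'E'
from h import *
from scipy.optimize import least_squares
for n in("side","top"):
    P=cloud(n,np.load(f"pics/{n}0.npy")); 
    m=(np.hypot(P[...,0]-.65,P[...,1]+.208)<.045)&(P[...,2]>.03)&(P[...,2]<.088); q=P[m]
    # outer wall only
    f=lambda c:np.hypot(q[:,0]-c[0],q[:,1]-c[1])-.028
    r=least_squares(f,[.65,-.208],loss="soft_l1",f_scale=.001); print(n,len(q),r.x,np.median(abs(r.fun)))
o=manip.get_obs();pose=(o["position"],o["ee_rot"]);p,d=manip.camera("wrist"); cv2.imwrite("pics/w11.png",p); np.savez("pics/w11.npz",d=d,p=pose[0],q=pose[1]); print(pose[0])
P=cloud("wrist",d,pose)
m=(np.hypot(P[...,0]-.65,P[...,1]+.208)<.05)&(P[...,2]>.085)&(P[...,2]<.1); q=P[m]
print(m.sum(),cv2.minEnclosingCircle(q[:,:2].astype(np.float32)*1000),q[:,2].mean())
E
```

```text
clock: 14.15
position: [0.6515, -0.2044, 0.1693]
ee_rot: [0.984, 0.179, 0.0, -0.0]
ft_force: [-0.6, 0.5, -0.1]
grip_width: 0.995
side 420 [ 0.65080402 -0.21014635] 0.0013047424404287328
top 297 [ 0.6487102  -0.20758106] 0.0017837449328829552
[ 0.65152608 -0.20444421  0.16927931]
892 ((650.2571411132812, -208.68251037597656), 27.9464168548584) 0.09311357217445802
```

View pics/w11.png

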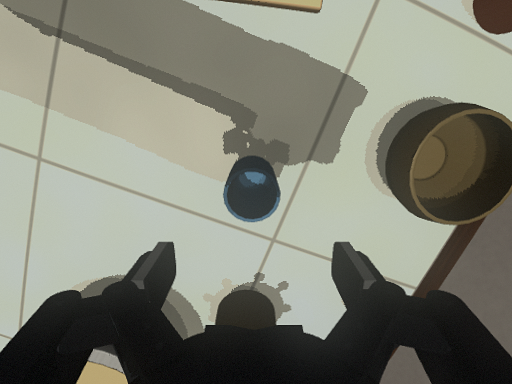

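```bash
python3 -m crank '[[[-0.02,-0.07,-0.15,0,0,0,85],[0,0,-0.35,0,0,0,85],[0,0,-0.4,0,0,0,85],[0,0,-0.3,0,0,0,85],[0,0,-0.15,0,0,0,85],[0,0,0,0,0,0,85]]]' 20;  python3 - <<'E'
from h import *
p,d=manip.camera("side"); cv2.imwrite("pics/s12.png",cv2.resize(p[40:180,190:340],None,fx=5,fy=5,interpolation=cv2.INTER_CUBIC))
E
```

```text
clock: 14.95
position: [0.6499, -0.2096, 0.0876]
ee_rot: [0.984, 0.179, -0.0, -0.0]
ft_force: [0.4, -0.5, 0.2]
grip_width: 0.993
```

View pics/s12.png

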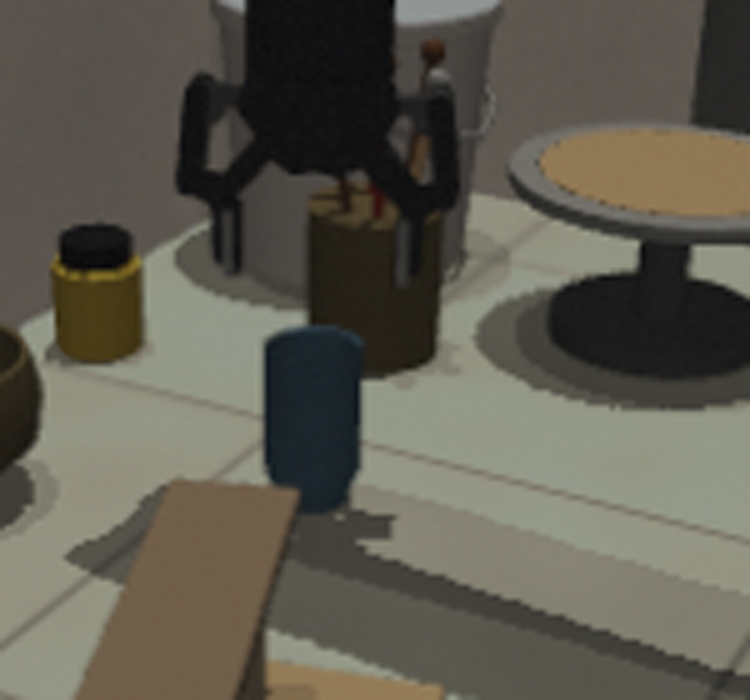

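```bash
python3 -m crank '[[[0,0.01,-0.2,0,0,0,85],[0,0,-0.35,0,0,0,85],[0,0,-0.35,0,0,0,85],[0,0,-0.25,0,0,0,85],[0,0,-0.1,0,0,0,85],[0,0,0,0,0,0,85]]]' 20;  python3 - <<'E'
from h import *
p,d=manip.camera("side"); cv2.imwrite("pics/s13.png",cv2.resize(p[40:180,190:340],None,fx=5,fy=5,interpolation=cv2.INTER_CUBIC))
E
```

```text
clock: 15.75
position: [0.6502, -0.209, 0.013]
ee_rot: [0.984, 0.179, -0.0, -0.0]
ft_force: [0.6, -1.0, -0.4]
grip_width: 0.999
```

View pics/s13.png

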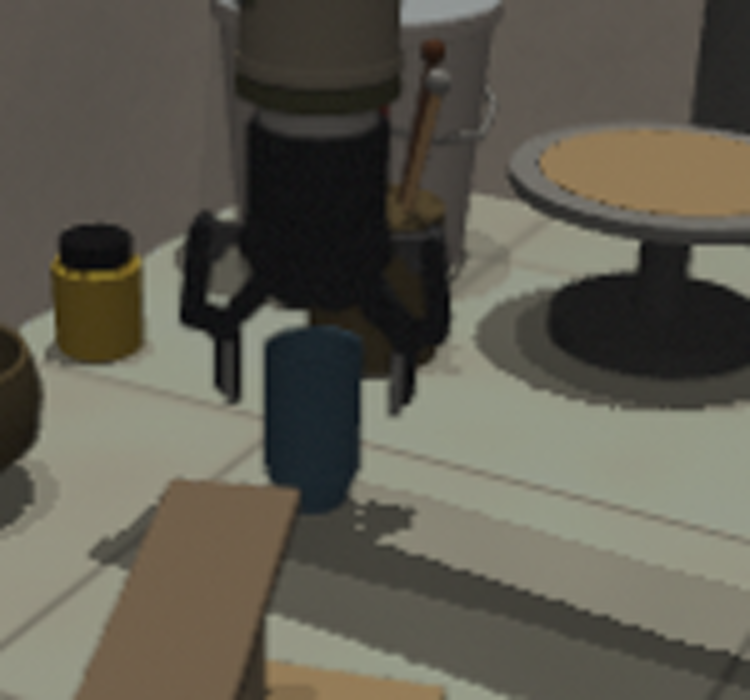

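```bash
python3 -m crank '[[[0,0,0,0,0,0,66],[0,0,0,0,0,0,58],[0,0,0,0,0,0,52],[0,0,0,0,0,0,46],[0,0,0,0,0,0,46]]]' 40; python3 -m crank '[[[0,0,0.05,0,0,0,46],[0,0,0.2,0,0,0,46],[0,0,0.4,0,0,0,46],[0,0,0.4,0,0,0,46],[0,0,0,0,0,0,46]]]' 40;  python3 - <<'E'
from h import *
p,d=manip.camera("side"); cv2.imwrite("pics/s14.png",cv2.resize(p[20:160,190:340],None,fx=5,fy=5,interpolation=cv2.INTER_CUBIC)); np.save("pics/s14.npy",d)
o=manip.get_obs();pose=(o["position"],o["ee_rot"]);p,d=manip.camera("wrist"); cv2.imwrite("pics/w14.png",p); np.savez("pics/w14.npz",d=d,p=pose[0],q=pose[1])
E
```

```text
clock: 16.42
position: [0.6509, -0.2091, 0.0142]
ee_rot: [0.984, 0.179, 0.001, 0.0]
ft_force: [0.7, 0.7, 5.5]
grip_width: 0.66
clock: 17.05
position: [0.6515, -0.2094, 0.0786]
ee_rot: [0.984, 0.179, 0.002, 0.001]
ft_force: [0.3, 0.0, -1.8]
grip_width: 0.654
```

View pics/s14.png

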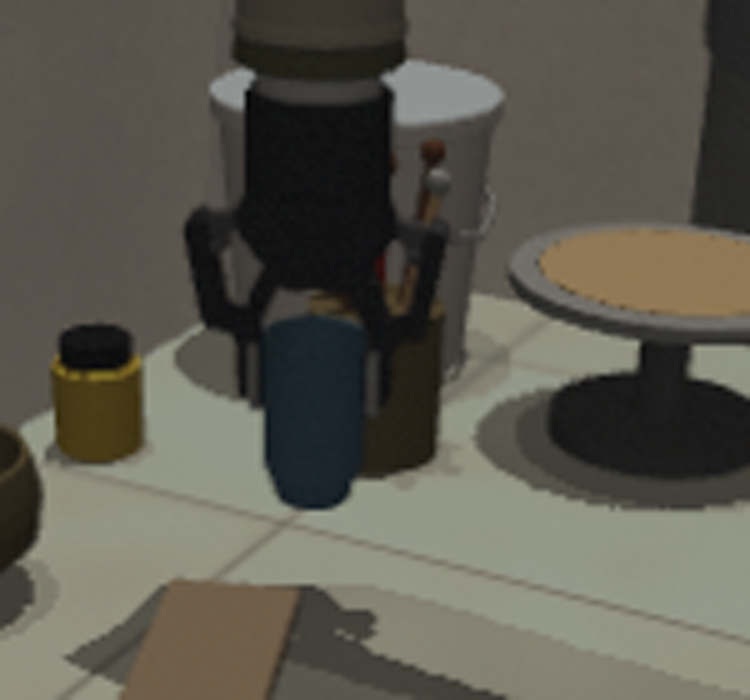

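View pics/w14.png

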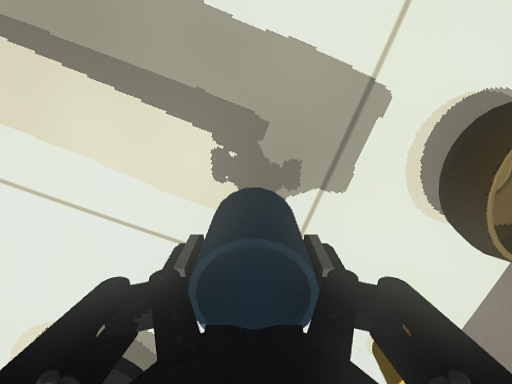

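Run:
```python
from h import *
from scipy.optimize import least_squares
f=np.load("pics/w14.npz"); pose=(f["p"],f["q"]);M=R.from_quat(pose[1]).as_matrix()
W=cloud("wrist",f["d"],pose); L=(W-pose[0])@M
img=cv2.imread("pics/w14.png").astype(int); blue=(img[...,0]>img[...,2]+15)
m=blue&(W[...,2]>.06)&(abs(L[...,0])<.035)
q=L[m]; print(len(q),q.min(0),q.max(0))
o=q[(q[:,2]<-.01)&(q[:,2]>-.075)&(q[:,1]<-.012)]
g=lambda c:np.hypot(o[:,0]-c[0]-c[2]*(o[:,2]+.05),o[:,1]-c[1]-c[3]*(o[:,2]+.05))-.028
r=least_squares(g,[0,0,0,0],loss="soft_l1",f_scale=.001); print(len(o),r.x,np.median(abs(r.fun)))
t=q[q[:,2]<q[:,2].min()+.004]; print("rim",len(t),np.percentile(q[:,2],[0,2,98,100]),t.mean(0))
P=cloud("side",np.load("pics/s14.npy"));c=pose[0]
m=(np.hypot(P[...,0]-c[0],P[...,1]-c[1])<.04)&(P[...,2]>.04)&(P[...,2]<.12);s=(P[m]-c)@M; print("side foot z",np.sort(P[m][:,2])[:10])
```

```text
8909 [-0.028185   -0.07554084 -0.17559573] [0.02627269 0.0247795  0.00244854]
24 [-0.00084457  0.00015827  0.03008788  0.01186628] 0.00015374081974252676
rim 35 [-0.17559573 -0.08125454 -0.00429939  0.00244854] [-0.00075163 -0.07554084 -0.17559573]
side foot z [0.0635266  0.0649153  0.06504049 0.06520905 0.06522578 0.06580142
 0.06589281 0.06590638 0.06642746 0.06665491]
```

```bash
python3 -m crank '[[[0,0,0.3,0,0,0,46],[0,0,0.5,0,0,0,46],[0,0,0.5,0,0,0,46],[-0.08,0.2,0.3,0,0,0,46],[-0.14,0.4,0.1,0,0,0,46],[-0.2,0.6,0,0,0,0,46],[-0.2,0.6,0,0,0,0,46],[-0.2,0.6,0,0,0,0,46]]]' 40
python3 -m crank '[[[-0.2,0.6,0,0,0,0,46],[-0.2,0.6,0,0,0,0,46],[-0.2,0.55,0,0,0,0,46],[-0.2,0.45,0,0,0,0,46],[-0.12,0.3,0,0,0,0,46],[-0.06,0.15,0,0,0,0,46],[0,0,0,0,0,0,46],[0,0,0,0,0,0,46]]]' 40
```

```text
clock: 18.15
position: [0.5991, -0.0619, 0.1772]
ee_rot: [0.984, 0.18, -0.001, -0.0]
ft_force: [0.7, 0.8, -2.2]
grip_width: 0.655
clock: 19.15
position: [0.5425, 0.0927, 0.178]
ee_rot: [0.984, 0.178, -0.0, 0.0]
ft_force: [-0.2, -0.3, -3.0]
grip_width: 0.656
```

```bash
python3 -m crank '[[[0.05,0.04,-0.2,0,0,0,46],[0,0,-0.25,0,0,0,46],[0,0,-0.15,0,0,0,46],[0,0,-0.07,0,0,0,46],[0,0,0,0,0,0,46]]]' 40;  python3 - <<'E'
from h import *
p,d=manip.camera("side"); cv2.imwrite("pics/s15.png",cv2.resize(p[80:240,160:310],None,fx=5,fy=5,interpolation=cv2.INTER_CUBIC)); print(manip.get_obs()["position"])
E
```

```text
clock: 19.77
position: [0.5451, 0.0963, 0.1378]
ee_rot: [0.984, 0.179, -0.0, -0.0]
ft_force: [0.2, 0.1, -3.1]
grip_width: 0.657
[0.54531343 0.0963091  0.13820747]
```

View pics/s15.png

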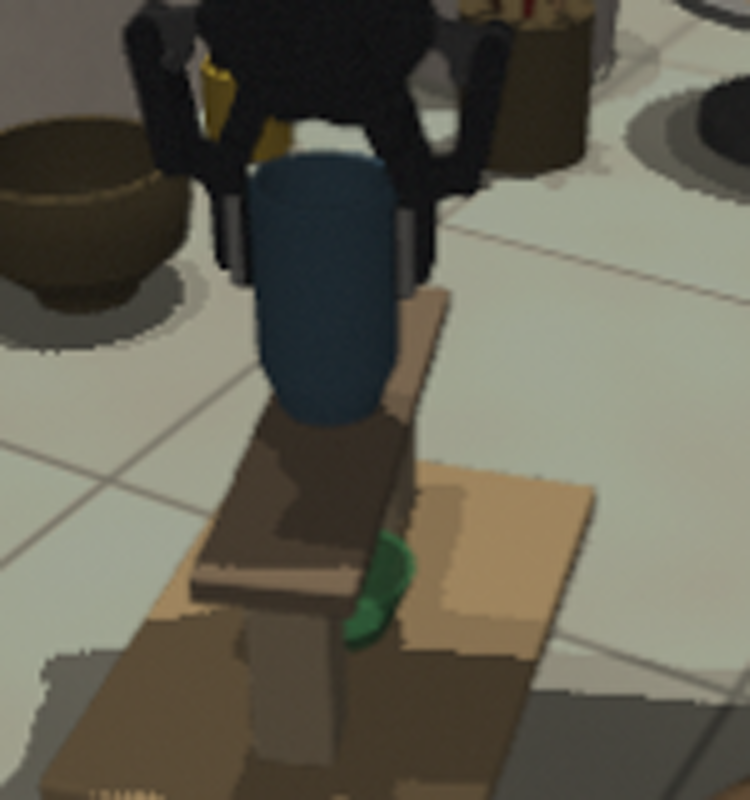

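Aligned, about 6.5 mm above the bridge. Lowering slowly, watching force.

```bash
python3 -m crank '[[[0,-0.02,-0.03,0,0,0,46],[0,0,-0.03,0,0,0,46],[0,0,-0.02,0,0,0,46],[0,0,0,0,0,0,46]]]' 40; python3 -m crank '[[[0,0,-0.015,0,0,0,46],[0,0,0,0,0,0,46]]]' 40
```

```text
clock: 20.32
position: [0.5452, 0.095, 0.1332]
ee_rot: [0.984, 0.179, -0.0, -0.0]
ft_force: [0.6, 0.8, -1.9]
grip_width: 0.654
clock: 20.58
position: [0.5452, 0.0951, 0.1323]
ee_rot: [0.984, 0.179, -0.0, -0.0]
ft_force: [-0.4, 0.0, -1.9]
grip_width: 0.658
```

```bash
python3 -m crank '[[[0,0,-0.015,0,0,0,46],[0,0,0,0,0,0,46]]]' 40; python3 -m crank '[[[0,0,-0.01,0,0,0,46],[0,0,0,0,0,0,46]]]' 40
```

```text
clock: 20.82
position: [0.5451, 0.0951, 0.1313]
ee_rot: [0.984, 0.179, -0.0, -0.0]
ft_force: [-0.1, -0.5, -1.9]
grip_width: 0.656
clock: 21.08
position: [0.5453, 0.0951, 0.1312]
ee_rot: [0.984, 0.179, 0.0, 0.0]
ft_force: [-1.9, -0.8, 1.6]
grip_width: 0.655
```

```bash
python3 -m crank '[[[0,0,0,0,0,0,55],[0,0,0,0,0,0,57],[0,0,0,0,0,0,60],[0,0,0,0,0,0,66],[0,0,0,0,0,0,75],[0,0,0,0,0,0,85],[0,0,0,0,0,0,85]]]' 20;  python3 - <<'E'
from h import *
p,d=manip.camera("side"); cv2.imwrite("pics/s16.png",cv2.resize(p[80:240,160:310],None,fx=5,fy=5,interpolation=cv2.INTER_CUBIC)); print(manip.get_obs()["position"])
E
```

```text
clock: 21.95
position: [0.5452, 0.0951, 0.1308]
ee_rot: [0.984, 0.179, 0.0, -0.0]
ft_force: [-0.2, -0.3, -0.2]
grip_width: 0.993
[0.54520008 0.09507126 0.13083358]
```

View pics/s16.png

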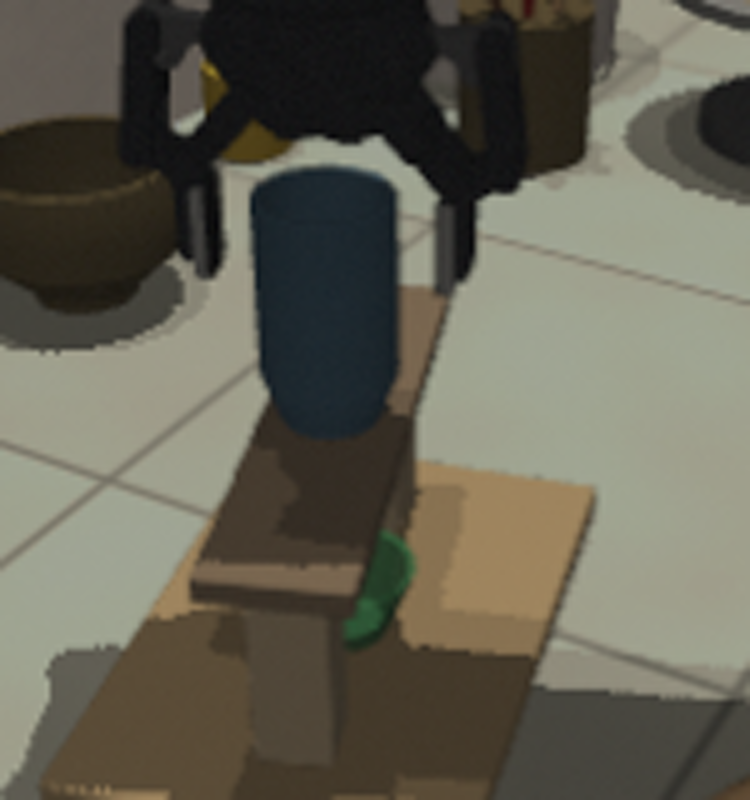

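Tumbler stands upright on the bridge, both fingers are clear. Retreating up, then to the right.

```bash
python3 -m crank '[[[0,0,0.2,0,0,0,85],[0,0,0.5,0,0,0,85],[0,0,0.7,0,0,0,85],[0,0,0.6,0,0,0,85],[0,-0.5,0.1,0,0,0,85],[0,-0.7,0,0,0,0,85],[0,-0.7,0,0,0,0,85],[0,-0.7,0,0,0,0,85]]]' 20
python3 -m crank '[[[0,-0.7,0,0,0,0,85],[0,-0.7,0,0,0,0,85],[0,-0.7,0,0,0,0,85],[0,-0.7,0,0,0,0,85],[0,0,0,0,0,0,85],[0,0,0,0,0,0,85]]]' 20
python3 - <<'E'
from h import *
for n in ("top","side"):
    p,d=manip.camera(n); cv2.imwrite(f"pics/{n}f.png",p); P=cloud(n,d)
    m=(np.hypot(P[...,0]-.543,P[...,1]-.094)<.13)&(P[...,2]>.112)&(P[...,2]<.125); q=P[m]
    print(n,cv2.minAreaRect(q[:,:2].astype(np.float32)*1000),np.median(q[:,2]))
    m=(np.hypot(P[...,0]-.543,P[...,1]-.094)<.06)&(P[...,2]>.2)&(P[...,2]<.22); q=P[m]
    print(m.sum(),cv2.minEnclosingCircle(q[:,:2].astype(np.float32)*1000),P[(np.hypot(P[...,0]-.543,P[...,1]-.094)<.06)][:,2].max())
    if n=="side": cv2.imwrite("pics/sidefc.png",cv2.resize(p[80:310,90:330],None,fx=2.6,fy=2.6))
print(manip.get_obs()["position"])
E
```

```text
clock: 23.0
position: [0.5452, -0.0622, 0.2579]
ee_rot: [0.984, 0.179, 0.001, 0.0]
ft_force: [2.0, 0.6, 0.0]
grip_width: 0.993
clock: 23.75
position: [0.5454, -0.2281, 0.2575]
ee_rot: [0.984, 0.179, 0.0, -0.0]
ft_force: [0.4, 1.4, -0.4]
grip_width: 0.993
top ((542.4247436523438, 94.0150146484375), (60.57697677612305, 230.18838500976562), 20.52330780029297) 0.11697303882734492
178 ((543.881103515625, 94.45995330810547), 28.23569107055664) 0.21514398731655515
side ((543.4076538085938, 94.68423461914062), (57.99180603027344, 231.8809356689453), 20.163755416870117) 0.11558707829338077
363 ((543.8661499023438, 95.74320220947266), 28.87855339050293) 0.2119351686933841
[ 0.54560733 -0.22737142  0.25741471]
```

View pics/topf.png

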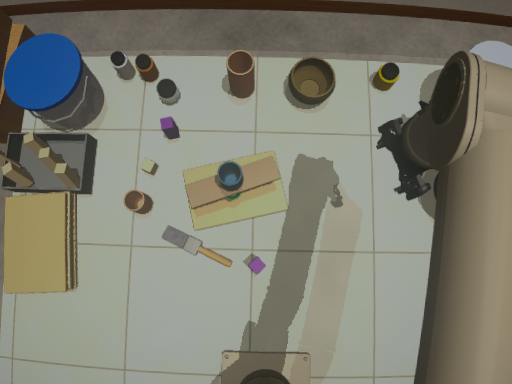

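View pics/sidefc.png

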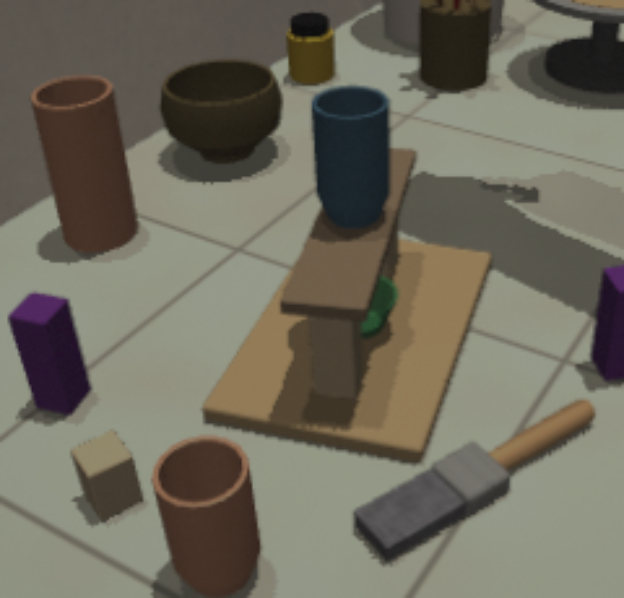

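The bridge is level at z = 0.117 m and centred on the props. The tumbler is about 1.5 mm from the bridge's middle, and everything else is in place. Handing in.

```bash
python3 -c "
from workcell import manip
print(manip.hand_in(), manip.get_obs()['clock'])"
```

```text
the job is handed in; nothing more can be done
the job is handed in; nothing more can be done
```

The kiln load is set up and handed in. The bridge shelf lies across both tall props over the green dish, and the blue tumbler stands upright in the middle of it. The clock was about 24 s at hand-in.

**Last checks (made before handing in; no verdict came back):**
- **Bridge:** the top camera puts its top at z = 0.117 m. Its centre is within about 0.5 mm of the midpoint between the props, and it lines up with them to about 1°.
- **Tumbler:** it is about 1.5 mm from the bridge's centre by the top camera. The gripper was open and well clear.
- **Other items:** by eye, the dish, unglazed tumbler, short prop, brush and the prop that can be seen look undisturbed. Both props were hidden under the bridge in the top view, and the far one was hidden in the side view as well.

**What went wrong or disagreed:**
- **First bridge grasp missed.** The real fingertips sit about 36–44 mm behind the stated TCP, so the fingers closed above the strip without touching it. I measured the offset with the cameras and corrected for it. I then got its sign wrong on the first descent to the tumbler, and the fingers stopped short above it, touching nothing.
- **Small offsets between measurements.** The top camera and the arm's own position reading differed by about 2 mm in x. The side camera read the bridge top about 1.4 mm lower than the top camera. Both are about what the stated 2 mm calibration accuracy allows.

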